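# Close the double-lidded tea tin, then lift off its outer lid alone

### The arm

A 6-joint arm with a two-finger parallel gripper is mounted at the origin on the work surface. World frame = base frame: x ahead of the robot, y to its left, z up, the work surface at z = 0. Lengths are in m, angles in rad, forces in N, time in s.
With the tool pointing down it reaches from about 0.4 to 0.825 m from the base axis. Payload 7 kg.
Tool frame: the origin (TCP) lies on the centre line of the jaws, within the pads' length; the fingertips stand 14 mm ahead of it and the grasp point (between the pads) lies 5 mm behind it; z points along the fingers, y is the line along which they close (so a half turn about z gives the same grasp; the last joint's range is limited). The gripper opens to 88 mm and grips with 3 to 60 N. Pads are 19 mm wide; open, the fingers measure 130 mm over their backs; the gripper's body (78 mm by 193 mm) begins 47 mm behind the grasp point.
Start: joints at [1.402, 0.359, 0.012, 0, -1.224, -0.288], TCP at [0.298, 0.606, 0.202] pointing down, gripper open.
Joint ranges: [-3.07, 3.07], [-1.43, 2.12], [-1.02, 1.25], [-3.03, 1.67], [-3.05, -0], [-3.03, 3.03]. Speed limits (rad/s): [2.39, 2.39, 3.01, 3.14, 3.14, 3.14].

### API

Orientations are given as a unit quaternion [x, y, z, w].
In Python, from station import ctrl, eyes gives the robot as it stands.
- The arm moves only by the shell command python3 -m inch 'ROWS'. ROWS is JSON, one flat list of numbers, 7 for each row, row after row: the turn, a rotation vector about the world's x, y, z in rad, then the shift along the world's x, y, z in mm, then the finger opening in mm, from 0 to 87.6. A call has 1 to 12 rows; each row shifts and turns the commanded pose from where the row before left it; what a row does not reach is not made up. A row lasts 1/12 s, in which the tool goes at most 41.7 mm and 7.16 degrees, less where a joint would pass 70% of its speed; a pose out of reach is approached as far as the arm can. A call with a gripper value outside its range is refused whole. The fingers move at their own pace and stop on an object; the grip force is fixed at half the most. Time passes only in rows, so rows that do not move let the fingers close. It gives the time, the measured TCP pose, the force, the opening and the grip force at its end, in the units of the state.
- ctrl.get_state(): the state, without advancing time (a new reading comes with each control period).
- eyes.camera(name): name is "scene" or "top" or "wrist"; returns a dict with "frame" (384x512x3 uint8, red, green, blue), "z_map" (384x512 float32, m along the optical axis (not along the pixel's ray), 0 where there is no reading), "vertical_fov" (degrees; the focal length in pixels is half the picture's height over the tangent of half this angle, whatever the lens; pixels are square), "cx", "cy" (the principal point, pixels), "R" (3x3) and "t" (3): a world point X has camera coordinates R X + t. Camera axes: x right, y down, z forward; pixel columns grow to the right and rows downward; lengths in m; the calibration is good to about 2 mm. The wrist camera is an equidistant fisheye: a pixel r from the principal point sees the ray r / f radians off the axis. A picture is of the moment at which its call begins.
- ctrl.hand_in(): hands the job in; it is judged then, once.
The state is a dict: "time": time; "q": joint angles; "joint_vel": joint speeds; "joint_torque": joint torques, N m; "position": TCP position; "orientation": TCP orientation; "ft_force": force on the tool from outside, world axes, zero at the start; "moment": the same for the moment, N m; "gripper_width": finger opening in m; "gripper_force": force on a finger pad.
Only numpy, scipy, OpenCV 4.12 (cv2) and the standard library are available. Lean on these libraries where they do the work, as an engineer would, in place of code of your own. Each camera call takes 0.05 s, during which the arm holds its last target. There are 200 camera calls.

### The job

On the study desk the open tea tin's two lids wait, nested, on the cork coaster: a steel outer lid over a wooden inner lid whose knob stands up through it. Carry the pair together by the wooden knob, lower it until the inner lid sits fully home and level in the tin's mouth, and let go of the knob; then take the steel outer lid by its sides and lift it alone about 10 cm straight up, leaving the inner lid shut in the tin. Finish still holding the outer lid steady and level in the air above the tin; do not drop the lids, shift the tin noticeably or disturb the other things on the desk.

Things in the scene. Friction and masses are not known exactly. Their poses are not given: they have to be found in the camera images.
- tin: the open tea tin, loose, about 0.6 kg, round, plain steel: body 68 mm across up to a flat shoulder 70 mm high; from the shoulder a round neck, 46 mm outside and 40 mm inside diameter, rises to the mouth at 86 mm; the bore is 36 mm deep. Origin at the centre of its underside, z up
- tin_mouth (a point): centre of the tin's mouth, in the plane of the neck's rim, 86 mm above the tin's underside
- inner_lid: the wooden inner lid (0.14 kg), round: a drum 50 mm across and 22 mm high; below it a plug 35 mm across, tapering to 26 mm at its foot, 12 mm long; on top a plain round knob 18 mm across, from 22 mm to 52 mm above the origin. Origin at the centre of the drum's underside, which comes to rest on the rim of the tin's neck (so the origin then lies at the tin's mouth); z up along the knob. At the start its plug foot stands on the coaster, so the origin is 18 mm above the desk
- knob_top (a point): centre of the top face of the inner lid's knob, 52 mm above the inner lid's origin
- outer_lid: the steel outer lid (0.10 kg), a round cap 60 mm across outside and 26 mm high, skirt wall 3 mm, top 4 mm thick with a 24 mm round hole in its middle. It is slipped loosely over the inner lid's drum (2 mm play all round) and rests on the drum's top; the knob stands 26 mm proud of it through the hole. Origin at the centre of the skirt's lower edge, z up; nested, it coincides with the inner lid's origin, and it comes off straight upward
- coaster: round cork coaster, fixed, 90 mm across, 6 mm thick, on which the nested lids start; it and the tin may be on either side. Origin at the centre of its underside
- book: closed blue book lying flat, 150 x 100 x 28 mm; bystander, origin at the centre of its underside
- paperweight: green glass paperweight, 60 mm across, 37 mm high; bystander, origin at the centre of its underside
- stapler: black stapler, 130 x 36 x 42 mm; bystander, origin at the centre of its underside
- ink_jar: small glass ink jar with a black cap, 52 mm across, 55 mm high; bystander, origin at the centre of its underside
- flat_tin: closed, flat round steel tin without knob, 94 mm across, 47 mm high; not the tea tin; bystander, origin at the centre of its underside
- mug: white mug, 80 mm across, 85 mm high, handle on its +y side; bystander, origin at the centre of its underside
There are look-alikes about, which are no part of the job. What is shaped like the tin but blue is not meant.

How it is judged:
On the way, in this order (a step that is already met when the one before it is completed fails the run):
1. the nested lids have been lifted together off the coaster (distance between inner_lid and outer_lid below 0.01 m and height (world z) of inner_lid above 0.05 m and contact force between inner_lid and the fingers above 0.3 N), for 0.1 s.
2. both lids sit nested on the tin, inner lid home, and the fingers have let go (horizontal distance between inner_lid and tin_mouth below 0.005 m and z of inner_lid in the frame of tin_mouth between -0.003 and 0.003 m and angle between the z axis of inner_lid and the z axis of tin, either way round below 0.09 rad and distance between inner_lid and outer_lid below 0.008 m and contact force between each of inner_lid, outer_lid and the fingers below 0.05 N), for 0.2 s.
At the end, for the whole second after the job is handed in: Fingers hold the outer lid still, level (0.2 rad), 70 mm or more above the tin's mouth, within 50 mm of its axis, off the inner lid; inner lid untouched in the mouth (5 mm of centre, 3 mm of seat, 0.09 rad); tin upright (0.05 rad), at rest, within 30 mm of its start (horizontal distance between inner_lid and tin_mouth below 0.005 m and z of inner_lid in the frame of tin_mouth between -0.003 and 0.003 m and angle between the z axis of inner_lid and the z axis of tin, either way round below 0.09 rad and z of outer_lid in the frame of tin_mouth above 0.07 m and horizontal distance between outer_lid and tin_mouth below 0.05 m and angle between outer_lid's own z axis and vertical below 0.2 rad and linear speed of outer_lid below 0.03 m/s and contact force between outer_lid and the fingers above 0.5 N and contact force between outer_lid and inner_lid below 0.05 N and contact force between inner_lid and the fingers below 0.05 N and angle between tin's own z axis and vertical below 0.05 rad and distance of tin from where it was at the start of the episode below 0.03 m and linear speed of each of tin, inner_lid below 0.02 m/s); the arm keeps its last pose, push and grip.
It fails at once if the two lids come apart (more than 14 mm) while the inner lid is not seated in the tin (distance between inner_lid and outer_lid above 0.014 m and not (horizontal distance between inner_lid and tin_mouth below 0.005 m and z of inner_lid in the frame of tin_mouth between -0.003 and 0.003 m and angle between the z axis of inner_lid and the z axis of tin, either way round below 0.09 rad)).
It fails at once if the lids are dropped (inner lid falling freely, faster than 0.5 m/s) (contact force between inner_lid and the fingers below 0.05 N and linear speed of inner_lid above 0.5 m/s).
It fails at once if the tin is tipped by more than 0.25 rad (angle between tin's own z axis and vertical above 0.25 rad).
It fails at once if a bystander is moved by more than 30 mm or tipped (distance of any of book, paperweight, stapler, ink_jar, flat_tin, mug from where it was at the start of the episode above 0.03 m or angle between any of book, paperweight, stapler, ink_jar, flat_tin, mug's own z axis and vertical above 0.4 rad).
It also fails if it takes over 48 s, if anything falls off the work surface, if the arm or the gripper's body presses on something with over 40 N, if the wrist force passes 120 N, or if a joint passes its speed limit or range.

## Working session

There is one attempt and no reset: what is moved stays moved. The work goes in short steps, Python scripts to look and compute and a shell command to move; the robot and the scene stay as the last step left them, time stands still between calls to the robot, and variables do not carry over. Pictures are saved under pics/ and viewed, at most 10 in all, crops included, and the job is handed in when it is done.

```bash
ls; mkdir -p pics; python3 - <<'E'
from station import ctrl, eyes
import cv2, numpy as np
for n in ["scene","top"]:
    c=eyes.camera(n); np.savez(f"{n}0.npz",**c)
    cv2.imwrite(f"pics/{n}0.png",c["frame"][:,:,::-1]); print(n,c["vertical_fov"],c["cx"],c["cy"],c["R"],c["t"])
s=ctrl.get_state(); print(s)
E
```

```text
pics
scene 45.35153955674208 252.49473756202605 187.95894149042024 [[ 5.91236936e-03  9.99928063e-01  1.04361141e-02]
 [ 8.79128146e-01 -2.24046707e-04 -4.76585409e-01]
 [-4.76548787e-01  1.19924307e-02 -8.79066229e-01]] [-0.02026839 -0.43800621  1.44544364]
top 55.52648090144119 254.06619039886303 191.71833151215492 [[-0.00644801 -0.99988627 -0.01363335]
 [-0.98972904  0.00832839 -0.1427132 ]
 [ 0.14281051  0.01257311 -0.98967018]] [0.00803235 0.51045633 1.03589457]
{'time': 0.1, 'q': array([ 1.40208641e+00,  3.59333490e-01,  1.11576508e-02, -3.01001313e-04,
       -1.22411662e+00, -2.88051525e-01]), 'joint_vel': array([ 0.00013323, -0.00139037,  0.00301379,  0.00200968, -0.00025195,
        0.00145834]), 'joint_torque': array([-1.61674579e-03, -5.84163022e+01,  2.93753564e+01,  7.01573387e+00,
        1.01985087e-02, -5.76205434e-05]), 'position': array([0.29755484, 0.60534589, 0.2016091 ]), 'orientation': array([ 9.74022392e-01, -2.26450436e-01, -9.66454438e-05,  7.55173096e-04]), 'ft_force': array([0.26514699, 0.146477  , 0.17786461]), 'moment': array([ 0.01155423, -0.00031638, -0.00274444]), 'gripper_force': 0.0, 'gripper_width': 0.08772826772025895}
```

View pics/scene0.png

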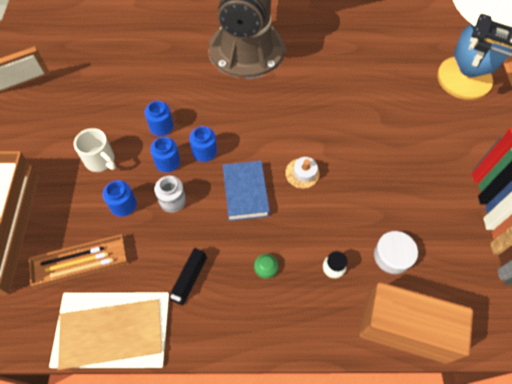

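View pics/top0.png

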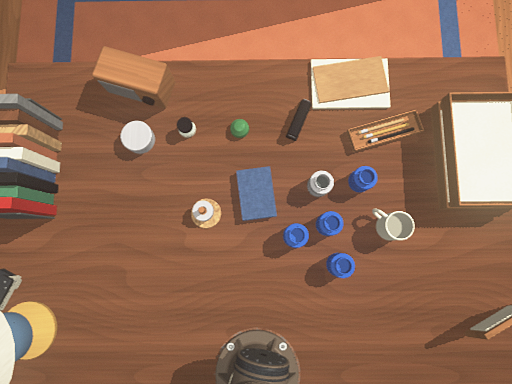

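The scene view shows the nested lids on the cork at px (306,169) and a steel open tin at (170,193). The top view shows the same two at (203,211) and (321,183).

Could be mistaken for the tin:
- Blue tins, scene px (119,198), (165,154), (203,143) and (159,118).
- Mug (94,150).
- Flat tin (396,252), white and closed.

I choose the steel-grey necked tin at (170,193), and the lids with the wooden knob on the cork.

```bash
cat > h.py <<'E'
import numpy as np, cv2
def foc(c): return c["frame"].shape[0]/2/np.tan(np.radians(float(c["vertical_fov"]))/2)
def ray(c,u,v,fish=False):
    f=foc(c); a=np.array([(u-c["cx"])/f,(v-c["cy"])/f])
    if fish:
        r=np.hypot(*a); d=np.array([*(a*np.sin(r)/max(r,1e-9)),np.cos(r)])
    else: d=np.array([*a,1.])
    d=c["R"].T@d; return -c["R"].T@c["t"], d/np.linalg.norm(d)
def plane(c,u,v,z,fish=False):
    o,d=ray(c,u,v,fish); return o+d*(z-o[2])/d[2]
def tri(r1,r2):
    A=sum(np.eye(3)-np.outer(d,d) for o,d in (r1,r2)); b=sum((np.eye(3)-np.outer(d,d))@o for o,d in (r1,r2))
    p=np.linalg.solve(A,b); return p,max(np.linalg.norm((np.eye(3)-np.outer(d,d))@(p-o)) for o,d in (r1,r2))
def cloud(c):
    f=foc(c); z=c["z_map"]; v,u=np.indices(z.shape)
    P=np.stack([(u-c["cx"])/f*z,(v-c["cy"])/f*z,z],-1); return (P-c["t"])@c["R"]
E
python3 - <<'E'
from h import *
C={n:dict(np.load(n+"0.npz")) for n in("scene","top")}
t=C["top"];s=C["scene"]
# crops
a=cv2.resize(t["frame"][170:240,160:240],(400,350),interpolation=2);b=cv2.resize(t["frame"][150:220,280:360],(400,350),interpolation=2)
a2=cv2.resize(s["frame"][145:197,276:336],(400,347),interpolation=2)[:250];b2=cv2.resize(s["frame"][165:217,140:200],(400,347),interpolation=2)[:250]
cv2.imwrite("pics/crop.png",np.vstack([np.hstack([a,b]),np.hstack([a2,b2])])[:,:,::-1])
for n,items in {"scene":dict(lids=(306,169),tin=(170,193),b1=(119,198),b2=(165,154),b3=(203,143),b4=(159,118),book=(246,190)),"top":dict(lids=(203,211),tin=(321,183),b1=(364,178),b2=(330,223),b3=(296,235),b4=(341,265),book=(256,193))}.items():
    P=cloud(C[n])
    for k,(u,v) in items.items():
        w=P[v-22:v+23,u-22:u+23].reshape(-1,3); w=w[np.isfinite(w).all(1)]
        top=w[:,2].max(); hi=w[w[:,2]>top-.006]
        print(n,k,"zmax",top.round(3),"mid",((hi.min(0)+hi.max(0))/2).round(3)[:2],len(hi))
for k,p,q in (("lids",(306,163),(203,210)),("tin",(168,184),(321,181))): print(k,tri(ray(s,*p),ray(t,*q)))
E
```

```text
scene lids zmax 1.062 mid [1.074 0.003] 11
scene tin zmax 1.062 mid [1.074 0.003] 8
scene b1 zmax 1.062 mid [1.074 0.003] 4
scene b2 zmax 1.062 mid [1.074 0.003] 6
scene b3 zmax 1.062 mid [1.074 0.003] 14
scene b4 zmax 1.062 mid [1.074 0.003] 8
scene book zmax 1.062 mid [1.074 0.003] 9
top lids zmax 1.098 mid [ 0.357 -0.009] 13
top tin zmax 1.098 mid [ 0.357 -0.009] 9
top b1 zmax 1.098 mid [ 0.357 -0.009] 16
top b2 zmax 1.098 mid [ 0.357 -0.009] 7
top b3 zmax 1.098 mid [ 0.357 -0.009] 9
top b4 zmax 1.098 mid [ 0.357 -0.009] 8
top book zmax 1.098 mid [ 0.357 -0.009] 7
lids (array([0.45590698, 0.15273531, 0.05611645]), np.float64(0.0017269568625158042))
tin (array([ 0.53273742, -0.1869623 ,  0.08367954]), np.float64(0.001931881534764858))
```

View pics/crop.png

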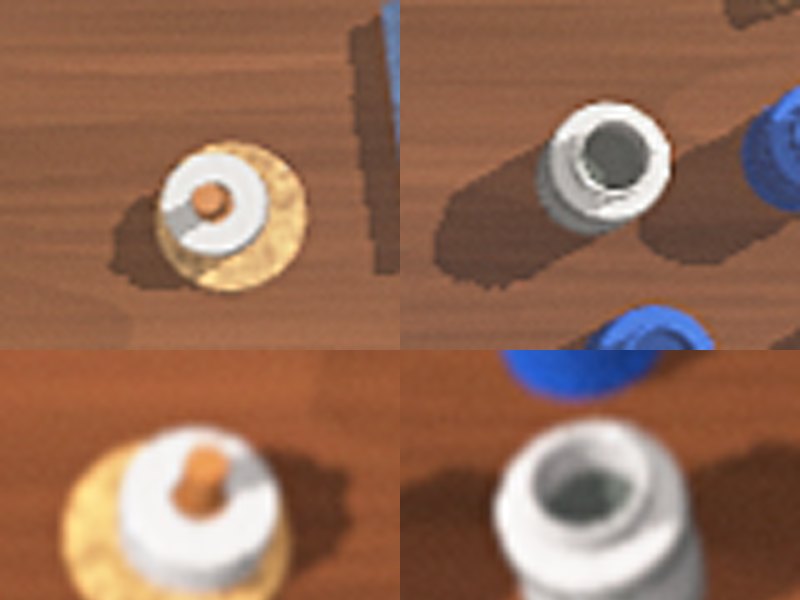

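The crops confirm the choice. On the lids, the wooden knob top sits at top px (202.2,208.3) and scene px (307,160.5). On the grey steel tin, the open mouth is at top px (322.4,180.5) and scene px (168,184.8).

```bash
python3 - <<'E'
from h import *
C={n:dict(np.load(n+"0.npz")) for n in("scene","top")}
t=C["top"];s=C["scene"]
for k,p,q in (("knob",(307,160.5),(202.2,208.3)),("mouth",(168.1,184.8),(322.4,180.5)),("blue1",(119,188),(364,175)),("blue2",(165,144),(331,218)),("blue3",(203,134),(295,231))): print(k,tri(ray(s,*p),ray(t,*q)))
P=cloud(t); P[t["z_map"]<=0]=np.nan
for k,(u,v) in dict(lids=(203,211),tin=(321,183),book=(256,193),mug=(395,226)).items():
    w=P[v-14:v+15,u-14:u+15].reshape(-1,3); w=w[~np.isnan(w[:,0])]; hi=w[w[:,2]>w[:,2].max()-.012]
    print(k,len(w),w[:,2].max(),(hi.min(0)+hi.max(0))/2)
from station import eyes
c=eyes.camera("wrist"); print(c["vertical_fov"],c["cx"],c["cy"],c["R"],c["t"], -c["R"].T@c["t"])
E
```

```text
knob (array([0.45912076, 0.15277129, 0.07336419]), np.float64(0.00207947112737629))
mouth (array([ 0.53419472, -0.18895272,  0.08256208]), np.float64(0.0002232273301004511))
blue1 (array([ 0.54736686, -0.30411212,  0.0906376 ]), np.float64(0.00024942191145381373))
blue2 (array([ 0.42705665, -0.20427001,  0.10024064]), np.float64(0.0017098770381057066))
blue3 (array([ 0.39273844, -0.10858636,  0.0945953 ]), np.float64(0.0008853761495519409))
lids 836 0.07281052746433152 [0.45603131 0.153618   0.06785827]
tin 836 0.08982090641479695 [ 0.5339946  -0.18941755  0.08415622]
book 838 0.03278388329444763 [ 0.50818423 -0.00149913  0.0269694 ]
mug 841 0.08774811675172485 [ 0.40686991 -0.3897734   0.08176563]
65.70646984690485 258.3901184950306 190.07525627528727 [[-0.44181534 -0.89710502  0.00134175]
 [-0.86709538  0.42741855  0.25584954]
 [-0.2300974   0.11187483 -0.96671568]] [ 0.67436521 -0.03166445  0.38885669] [0.3599637  0.57500712 0.38311037]
```

```bash
python3 -m inch '[0,0,0,6,-17,0,60, 0,0,0,12,-34,0,60, 0,0,0,12,-34,0,60, 0,0,0,12,-34,0,60, 0,0,0,12,-34,0,60, 0,0,0,12,-34,0,60, 0,0,0,12,-34,0,60, 0,0,0,12,-34,0,60, 0,0,0,12,-34,0,60, 0,0,0,12,-34,0,60, 0,0,0,12,-34,0,60, 0,0,0,6,-17,0,60]'; python3 -m inch '[0,0,0,0,0,0,60, 0,0,0,0,0,0,60]'
python3 - <<'E'
from station import eyes
from h import *
c=eyes.camera("wrist"); np.savez("w1.npz",**c); cv2.imwrite("pics/w1.png",c["frame"][:,:,::-1])
E
```

```text
time: 1.15
position: [0.4299, 0.2286, 0.2025]
orientation: [0.974, -0.227, -0.0, 0.0]
ft_force: [0.2, 1.2, -0.1]
gripper_width: 0.0601
gripper_force: 0.0
time: 1.32
position: [0.43, 0.2308, 0.2026]
orientation: [0.974, -0.227, 0.0, -0.0]
ft_force: [-1.1, 0.7, -0.5]
gripper_width: 0.0599
gripper_force: 0.0
```

View pics/w1.png

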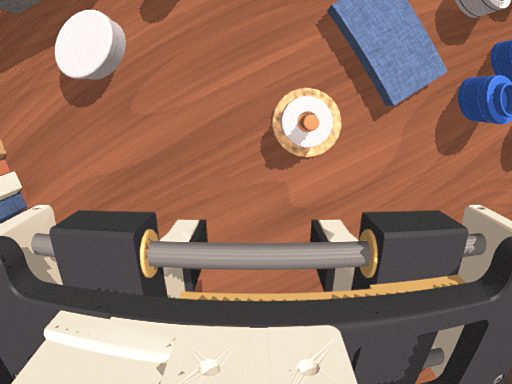

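The wrist view shows the knob at (309,122), centred in the white lid ring on the cork (radius about 33 px). The path is clear.

```bash
cat >> h.py <<'E'
def blob(c,lo,hi,near,r=30):
    hsv=cv2.cvtColor(c["frame"],cv2.COLOR_RGB2HSV); m=cv2.inRange(hsv,np.array(lo),np.array(hi))
    y,x=np.indices(m.shape); m[np.hypot(x-near[0],y-near[1])>r]=0
    n,l,st,ce=cv2.connectedComponentsWithStats(m); 
    k=1+np.argmax(st[1:,4]); cnt=max(cv2.findContours((l==k).astype(np.uint8),0,1)[0],key=cv2.contourArea)
    return cv2.minEnclosingCircle(cnt),ce[k],st[k,4]
E
python3 - <<'E'
from h import *
c=dict(np.load("w1.npz")); print(cv2.cvtColor(c["frame"],cv2.COLOR_RGB2HSV)[122,290:330:2])
k=blob(c,(3,110,100),(16,255,255),(309,122),14); w=blob(c,(0,0,150),(180,60,255),(309,122),32)
print(k,w)
for z in(.065,.070): print(plane(c,*k[0][0],z,True),plane(c,*k[1],z,True))
print(plane(c,*w[0][0],.044,True))
E
```

```text
[[  8   4 253]
 [  8   4 253]
 [  8   4 254]
 [  0   0 255]
 [ 11 141 179]
 [ 11 132 120]
 [ 12 141 107]
 [ 10 145 236]
 [ 14 132 247]
 [ 13 135 245]
 [ 13 132 246]
 [ 13 132 246]
 [ 14 135 246]
 [ 13 134 246]
 [ 13 138 246]
 [150   1 252]
 [ 12   5 252]
 [  5   6 252]
 [  6   5 252]
 [  6   5 253]]
(((307.8500061035156, 121.5), 10.453442573547363), array([307.615625, 121.55625 ]), np.int32(320)) (((306.5962829589844, 121.27639770507812), 25.88859748840332), array([306.58707047, 121.06523005]), np.int32(1717))
[0.46123053 0.15625601 0.065     ] [0.46128326 0.15651448 0.065     ]
[0.46171584 0.15694174 0.07      ] [0.46176774 0.15719616 0.07      ]
[0.46004007 0.15458932 0.044     ]
```

```bash
python3 -m inch '[0,0,0,4,-11,-5,60, 0,0,0,5,-13,-10,60, 0,0,0,5,-13,-10,60, 0,0,0,5,-13,-10,60, 0,0,0,5,-13,-10,60, 0,0,0,3,-9,-5,60, 0,0,0,0,0,0,60, 0,0,0,0,0,0,60]'
python3 - <<'E'
from station import eyes
from h import *
c=eyes.camera("wrist"); np.savez("w2.npz",**c); cv2.imwrite("pics/w2.png",c["frame"][:,:,::-1])
E
```

```text
time: 2.03
position: [0.4567, 0.1597, 0.1522]
orientation: [0.974, -0.227, -0.0, 0.0]
ft_force: [-0.5, -0.8, 0.7]
gripper_width: 0.0603
gripper_force: 0.0
```

View pics/w2.png

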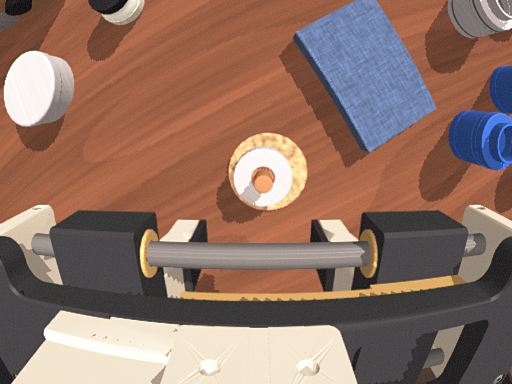

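The knob is now at about (263,181), with its bright top face below a darker side and the lid ring around it. I'll triangulate its top face between the two wrist views.

```bash
python3 - <<'E'
from h import *
a=dict(np.load("w1.npz"));b=dict(np.load("w2.npz"))
print(cv2.cvtColor(b["frame"],cv2.COLOR_RGB2HSV)[164:198:2,263])
ka=blob(a,(3,110,200),(18,255,255),(309,122),14);kb=blob(b,(3,110,200),(18,255,255),(263,183),16)
wa=blob(a,(0,0,150),(180,60,255),(309,122),32);wb=blob(b,(0,0,150),(180,60,255),(263,178),33)
print(ka,kb,wb)
print(tri(ray(a,*ka[0][0],True),ray(b,*kb[0][0],True)),tri(ray(a,*wa[0][0],True),ray(b,*wb[0][0],True)))
for c,k in((a,ka),(b,kb)):print(plane(c,*k[0][0],.07,True))
print(plane(b,*wb[0][0],.044,True))
E
```

```text
[[  6   5 253]
 [  7  45 219]
 [ 11 151 193]
 [ 12 146 196]
 [ 11 140 201]
 [ 11 146 203]
 [ 14 131 250]
 [ 13 129 248]
 [ 13 136 245]
 [ 13 134 246]
 [ 13 132 245]
 [ 13 136 243]
 [ 13 135 244]
 [ 13 135 244]
 [ 12 134 227]
 [  0   1 254]
 [  9   7 253]]
(((311.0, 121.66666412353516), 7.923345565795898), array([310.92513369, 121.78074866]), np.int32(187)) (((264.5, 180.5), 12.349188804626465), array([263.91054313, 181.67412141]), np.int32(313)) (((262.8927001953125, 175.98927307128906), 30.14992332458496), array([262.60991663, 175.55199649]), np.int32(2279))
(array([0.45889986, 0.15201823, 0.05634229]), np.float64(0.00018431571002413714)) (array([0.45917782, 0.15329869, 0.03403472]), np.float64(8.888849639247406e-05))
[0.46012871 0.15393648 0.07      ]
[0.46202775 0.15096953 0.07      ]
[0.46125113 0.15253372 0.044     ]
```

```bash
python3 -m inch '[0,0,0,2,-3,-8,50, 0,0,0,2,-4,-12,50, 0,0,0,0,0,-15,45, 0,0,0,0,0,-15,45, 0,0,0,0,0,-15,45, 0,0,0,0,0,-12,45, 0,0,0,0,0,-8,45, 0,0,0,0,0,-4,45, 0,0,0,0,0,0,45]'
python3 - <<'E'
from station import eyes
from h import *
b=dict(np.load("w2.npz")); k=blob(b,(3,110,222),(18,255,255),(263,183),16); print(k,plane(b,*k[0][0],.07,True))
c=eyes.camera("wrist"); s=eyes.camera("scene")
cv2.imwrite("pics/w3.png",np.vstack([cv2.resize(c["frame"][130:330,140:380],(480,400)),cv2.resize(s["frame"][140:200,270:342],(480,400),interpolation=2)[:200]])[:,:,::-1])
E
```

```text
time: 2.83
position: [0.4604, 0.1528, 0.0628]
orientation: [0.974, -0.226, -0.0, 0.0]
ft_force: [-0.3, 0.5, -0.1]
gripper_width: 0.0446
gripper_force: 0.0
(((263.0833435058594, 183.0833282470703), 8.98232650756836), array([263.2388664 , 183.27125506]), np.int32(247)) [0.46042408 0.15318734 0.07      ]
```

View pics/w3.png

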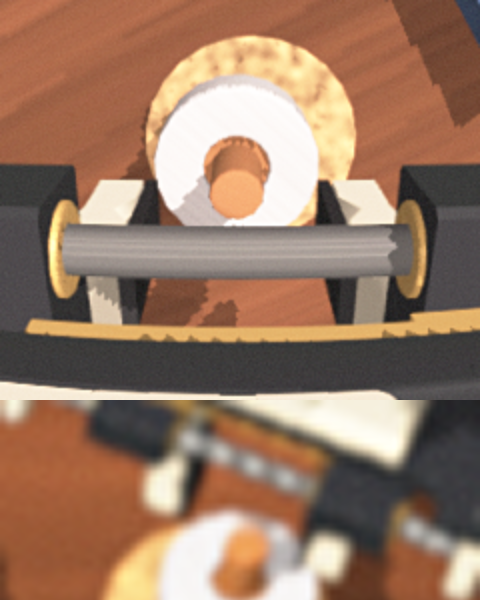

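The knob, at crop px (236,190), stands midway between the two fingers, and the measured knob position equals the TCP. Next I close on it and lift.

```bash
python3 -m inch '[0,0,0,0,0,0,35, 0,0,0,0,0,0,28, 0,0,0,0,0,0,23, 0,0,0,0,0,0,20, 0,0,0,0,0,0,17, 0,0,0,0,0,0,12, 0,0,0,0,0,0,10, 0,0,0,0,0,0,10]'; python3 -m inch '[0,0,0,0,0,3,10, 0,0,0,0,0,6,10, 0,0,0,0,0,10,10, 0,0,0,0,0,15,10, 0,0,0,0,0,20,10, 0,0,0,0,0,20,10, 0,0,0,0,0,20,10, 0,0,0,0,0,20,10, 0,0,0,0,0,15,10, 0,0,0,0,0,8,10, 0,0,0,0,0,3,10, 0,0,0,0,0,0,10]'
```

```text
time: 3.6
position: [0.4607, 0.1527, 0.0635]
orientation: [0.974, -0.226, -0.0, 0.0]
ft_force: [0.7, 0.3, -0.2]
gripper_width: 0.0103
gripper_force: 0.0
time: 4.6
position: [0.4608, 0.1529, 0.2039]
orientation: [0.974, -0.226, 0.0, -0.0]
ft_force: [-0.3, 0.4, -0.6]
gripper_width: 0.0099
gripper_force: 0.0
```

The fingers closed to 10 mm with no force, so the knob wasn't between the pads. I'll look.

```bash
python3 - <<'E'
from station import eyes,ctrl
from h import *
c=eyes.camera("wrist"); s=eyes.camera("scene");t=eyes.camera("top")
np.savez("w4.npz",**c);np.savez("s4.npz",**s);np.savez("t4.npz",**t)
cv2.imwrite("pics/w4.png",np.vstack([c["frame"][80:330,100:400],np.hstack([cv2.resize(s["frame"][110:210,250:350],(150,150)),cv2.resize(t["frame"][160:260,150:250],(150,150))])])[:,:,::-1].repeat(2,0).repeat(2,1)[:600])
print(ctrl.get_state()["position"], -c["R"].T@c["t"])
E
```

```text
[0.46017043 0.15242512 0.20241638] [0.5230007  0.12214781 0.38540865]
```

View pics/w4.png

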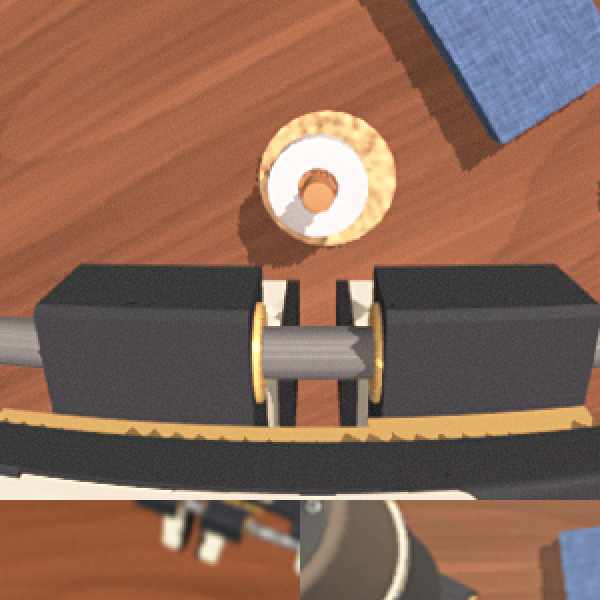

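The knob is untouched, and in the wrist view it lies ahead of the fingers' line. I'll check where the tips should project against where they appear.

```bash
python3 - <<'E'
from h import *
from scipy.spatial.transform import Rotation as Ro
p=np.array([.4602,.1524,.2024]); Rt=Ro.from_quat([.974,-.2265,0,0]).as_matrix()
def proj(c,X,fish):
    q=c["R"]@X+c["t"]; f=foc(c)
    if fish:
        n=np.hypot(*q[:2]); th=np.arctan2(n,q[2]); return q[:2]/n*th*f+[c["cx"],c["cy"]]
    return q[:2]/q[2]*f+[c["cx"],c["cy"]]
for n in "wst":
    c=dict(np.load(n+"4.npz"))
    for nm,d in (("tip",[0,0,.014]),("L",[0,.006,.014]),("R",[0,-.006,.014]),("back",[0,0,-.03])): print(n,nm,proj(c,p+Rt@d,n=="w").round(1))
    for X in ([.4604,.1532,.07],[.457,.153,.07]): print(n,"knob",proj(c,np.array(X),n=="w").round(1))
s=dict(np.load("s4.npz"));w=dict(np.load("w4.npz"))
a=cv2.resize(s["frame"][100:180,260:360],(600,480),interpolation=2)
cv2.imwrite("pics/s4.png",a[:,:,::-1])
z=w["z_map"]; print(z[170:180,255:262].mean(),z[200:300:8,246].round(3), z[200:300:8,258].round(3))
E
```

```text
w tip [259.6 214.3]
w L [268.1 214.3]
w R [251.  214.3]
w back [259.8 240.3]
w knob [258.5 178. ]
w knob [260.1 180.7]
s tip [311.7 134.6]
s L [309.3 133.7]
s R [314.1 135.6]
s back [314.1 123.2]
s knob [306.2 161.7]
s knob [306.1 160.6]
t tip [194.5 203.4]
t L [196.6 204.4]
t R [192.3 202.4]
t back [191.2 201.4]
t knob [201.5 208. ]
t knob [201.6 209.2]
0.32398957 [0.402 0.407 0.409 0.16  0.152 0.141 0.082 0.082 0.083 0.125 0.127 0.127
 0.075] [0.396 0.407 0.408 0.411 0.416 0.419 0.084 0.082 0.083 0.433 0.437 0.44
 0.076]
```

View pics/s4.png

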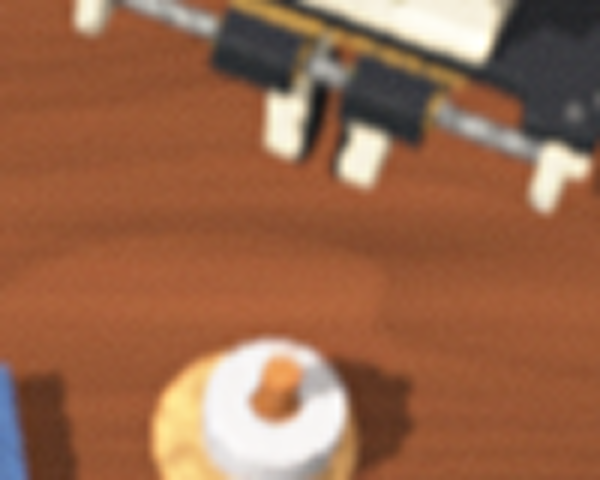

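In the scene crop the fingertips end at crop px (285,157) and (360,186), i.e. about (313.5,128.5), but the reported pose predicts (311.7,134.6). So the tips are higher or further back than I assumed. I'll measure them with depth and two views.

```bash
python3 - <<'E'
from h import *
s=dict(np.load("s4.npz"));w=dict(np.load("w4.npz"))
P=cloud(s)
for v in range(117,136,2): print(v,[tuple((P[v,u]*1000).round(0).astype(int)) if s["z_map"][v,u]>0 else 0 for u in (305,307,309,318,320,322)])
f=foc(w)
def fp(u,v):
    o,d=ray(w,u,v,True); dz=(w["R"]@d)[2]; return o+d*w["z_map"][v,u]/dz
for v in range(214,262,4): print(v,[tuple((fp(u,v)*1000).round(0).astype(int)) for u in (236,240,246,271,276,280)])
E
```

```text
117 [(np.int64(460), np.int64(130), np.int64(255)), (np.int64(462), np.int64(134), np.int64(258)), (np.int64(464), np.int64(137), np.int64(261)), (np.int64(501), np.int64(148), np.int64(309)), (np.int64(503), np.int64(151), np.int64(311)), (np.int64(504), np.int64(155), np.int64(313))]
119 [(np.int64(459), np.int64(131), np.int64(246)), (np.int64(462), np.int64(134), np.int64(250)), (np.int64(462), np.int64(139), np.int64(250)), (np.int64(501), np.int64(149), np.int64(302)), (np.int64(502), np.int64(152), np.int64(303)), (np.int64(502), np.int64(157), np.int64(303))]
121 [(np.int64(461), np.int64(131), np.int64(242)), (np.int64(463), np.int64(135), np.int64(244)), (np.int64(465), np.int64(139), np.int64(247)), (np.int64(472), np.int64(157), np.int64(256)), (np.int64(474), np.int64(161), np.int64(259)), (np.int64(504), np.int64(157), np.int64(299))]
123 [(np.int64(462), np.int64(132), np.int64(236)), (np.int64(463), np.int64(136), np.int64(236)), (np.int64(464), np.int64(140), np.int64(238)), (np.int64(469), np.int64(159), np.int64(245)), (np.int64(475), np.int64(161), np.int64(254)),
[... 4453 characters left out ...]
, np.int64(136), np.int64(309)), (np.int64(487), np.int64(134), np.int64(309)), (np.int64(487), np.int64(133), np.int64(309))]
254 [(np.int64(492), np.int64(145), np.int64(311)), (np.int64(491), np.int64(144), np.int64(311)), (np.int64(489), np.int64(143), np.int64(309)), (np.int64(487), np.int64(136), np.int64(310)), (np.int64(486), np.int64(135), np.int64(309)), (np.int64(486), np.int64(134), np.int64(311))]
258 [(np.int64(490), np.int64(145), np.int64(310)), (np.int64(490), np.int64(144), np.int64(311)), (np.int64(489), np.int64(143), np.int64(311)), (np.int64(486), np.int64(137), np.int64(310)), (np.int64(485), np.int64(135), np.int64(310)), (np.int64(485), np.int64(134), np.int64(310))]
```

Both views put the real tips at z≈0.231, while the reported TCP is 0.2024. The fingertips therefore stand about 43 mm higher than the stated geometry says, and xy agrees. I descend part way with the fingers open and re-measure before going on.

```bash
python3 -m inch '[0,0,0,0,0,-6,45, 0,0,0,0,0,-12,45, 0,0,0,0,0,-20,45, 0,0,0,0,0,-20,45, 0,0,0,0,0,-20,45, 0,0,0,0,0,-20,45, 0,0,0,0,0,-20,45, 0,0,0,0,0,-16,45, 0,0,0,0,0,-10,45, 0,0,0,0,0,-4,45, 0,0,0,0,0,0,45, 0,0,0,0,0,0,45]'
cat >> h.py <<'E'
def wcloud(w):
    f=foc(w); v,u=np.indices(w["z_map"].shape); ax=(u-w["cx"])/f; ay=(v-w["cy"])/f; r=np.hypot(ax,ay)+1e-9
    k=np.tan(r)/r; z=w["z_map"]; return (np.stack([ax*k*z,ay*k*z,z],-1)-w["t"])@w["R"]
def tips(w):
    "lowest finger-face points left/right of the centre column: rows 205..245, depth below 0.19"
    P=wcloud(w); z=w["z_map"]; out=[]
    for a,b in((170,256),(262,350)):
        m=np.zeros(z.shape,bool); m[200:250,a:b]=True; m&=(z>.12)&(z<.19); q=P[m]; 
        zl=np.percentile(q[:,2],2); out.append((zl,np.median(q[q[:,2]<zl+.012],0).round(4)))
    return out
E
python3 - <<'E'
from station import eyes,ctrl
from h import *
c=eyes.camera("wrist");np.savez("w5.npz",**c); print(ctrl.get_state()["position"],tips(c))
P=wcloud(c); k=blob(c,(3,100,215),(20,255,255),(260,215),40); print(k); u,v=k[1].round().astype(int); print(np.median(P[v-3:v+4,u-3:u+4].reshape(-1,3),0))
E
```

```text
time: 5.75
position: [0.4607, 0.1527, 0.0553]
orientation: [0.974, -0.226, -0.0, 0.0]
ft_force: [-0.2, 0.5, 1.0]
gripper_width: 0.0449
gripper_force: 0.0
[0.46099598 0.15290931 0.0557594 ] [(np.float64(0.06153742574707567), array([0.4638, 0.1572, 0.0687])), (np.float64(0.06287551038914904), array([0.4587, 0.148 , 0.0687]))]
(((258.0, 229.28846740722656), 15.019533157348633), array([258.16849817, 230.82967033]), np.int32(546))
[0.46043422 0.15308847 0.06915237]
```

```bash
python3 - <<'E'
from h import *
w=dict(np.load("w5.npz")); P=wcloud(w); z=w["z_map"]
for v in range(206,246,3): print(v,[(int(P[v,u,0]*1e3),int(P[v,u,1]*1e3),int(P[v,u,2]*1e3)) for u in (195,205,212,218,300,306,312,322)])
cv2.imwrite("pics/w5.png",cv2.resize(w["frame"][150:270,160:360],(800,480))[:,:,::-1])
E
```

```text
206 [(477, 204, 0), (474, 196, 0), (472, 189, 4), (479, 174, 43), (440, 124, 5), (438, 119, 4), (436, 115, 5), (429, 107, -1)]
209 [(475, 205, 0), (471, 197, 0), (470, 191, 3), (477, 175, 43), (452, 124, 42), (436, 120, 5), (433, 116, 5), (427, 108, 0)]
212 [(473, 207, 0), (469, 199, 0), (466, 193, -1), (475, 176, 42), (449, 125, 42), (433, 121, 5), (431, 117, 4), (424, 109, 0)]
215 [(470, 208, 0), (466, 200, 0), (464, 195, -1), (473, 177, 43), (447, 126, 42), (431, 123, 5), (428, 118, 4), (422, 110, 0)]
218 [(468, 210, -1), (464, 201, 0), (462, 196, 0), (471, 179, 42), (430, 128, 4), (428, 124, 4), (426, 119, 4), (419, 111, -1)]
221 [(486, 178, 86), (484, 174, 84), (481, 171, 80), (479, 168, 81), (459, 127, 80), (459, 124, 85), (458, 121, 86), (455, 116, 84)]
224 [(486, 177, 90), (484, 172, 90), (481, 171, 85), (478, 169, 81), (460, 127, 86), (458, 124, 85), (458, 121, 89), (455, 116, 88)]
227 [(485, 177, 94), (483, 172, 94), (481, 170, 90), (476, 170, 81), (459, 128, 87), (458, 125, 90), (458, 122, 93), (456, 117, 93)]
230 [(485, 176, 98), (483, 172, 97), (480, 169, 94), (475, 171, 81), (457, 129, 88), (459, 125, 94), (459, 123, 98), (456, 118, 98)]
233 [(484, 176, 100), (481, 172, 97), (480, 169, 97), (473, 172, 81), (457, 129, 90), (459, 126, 98), (457, 123, 97), (457, 119, 102)]
236 [(484, 175, 106), (480, 173, 98), (479, 169, 101), (472, 172, 83), (455, 130, 90), (459, 127, 102), (455, 124, 97), (457, 119, 105)]
239 [(484, 174, 109), (481, 171, 105), (479, 168, 104), (472, 172, 87), (454, 131, 91), (459, 127, 104), (457, 124, 104), (457, 120, 109)]
242 [(498, 155, 158), (496, 153, 156), (478, 168, 107), (470, 172, 87), (452, 131, 91), (460, 127, 109), (482, 124, 156), (481, 121, 157)]
245 [(498, 155, 159), (496, 152, 158), (495, 150, 159), (494, 149, 157), (483, 127, 157), (483, 126, 158), (482, 124, 158), (481, 121, 159)]
```

View pics/w5.png

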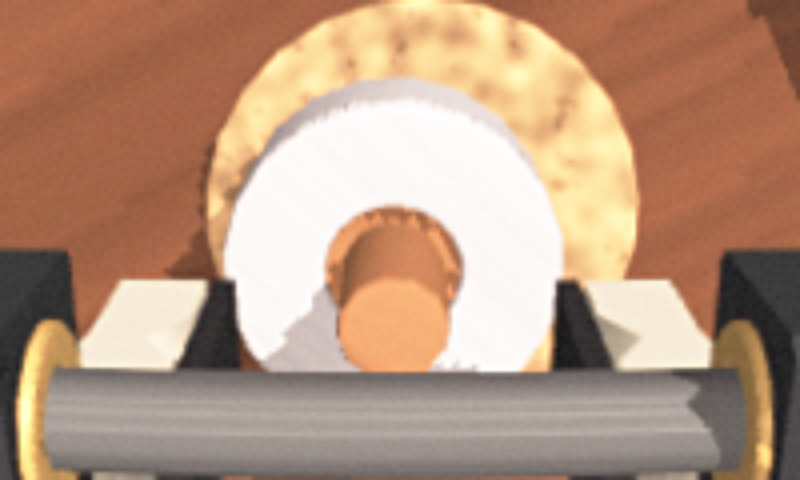

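The picture shows the knob at crop px (393,325), centred between the finger pads, whose tips are at z≈0.081 against a knob top of 0.069 and a lid top of 0.043. The tip is therefore at reported z + 26 mm, and I go down 32 mm to put the tips at 0.049.

```bash
python3 -m inch '[0,0,0,0,0,-6,45, 0,0,0,0,0,-10,45, 0,0,0,0,0,-8,40, 0,0,0,0,0,-5,35, 0,0,0,0,0,-3,30, 0,0,0,0,0,0,25, 0,0,0,0,0,0,21, 0,0,0,0,0,0,18, 0,0,0,0,0,0,14, 0,0,0,0,0,0,10, 0,0,0,0,0,0,10, 0,0,0,0,0,0,10]'
```

```text
time: 6.8
position: [0.461, 0.1529, 0.0238]
orientation: [0.974, -0.226, 0.0, -0.0]
ft_force: [-0.1, -0.2, 2.0]
gripper_width: 0.0173
gripper_force: 30.0
```

Gripped: 17.3 mm opening at 30 N. I lift, then carry toward the tin.

```bash
python3 -m inch '[0,0,0,0,0,3,10, 0,0,0,0,0,6,10, 0,0,0,0,0,10,10, 0,0,0,0,0,15,10, 0,0,0,0,0,20,10, 0,0,0,0,0,20,10, 0,0,0,0,0,20,10, 0,0,0,0,0,20,10, 0,0,0,0,0,15,10, 0,0,0,0,0,8,10, 0,0,0,0,0,3,10, 0,0,0,0,0,0,10]'; python3 -m inch '[0,0,0,1,-4,0,10, 0,0,0,2,-9,0,10, 0,0,0,3,-15,0,10, 0,0,0,4,-20,0,10, 0,0,0,5,-24,0,10, 0,0,0,5,-24,0,10, 0,0,0,5,-24,0,10, 0,0,0,5,-24,0,10, 0,0,0,5,-24,0,10, 0,0,0,5,-24,0,10, 0,0,0,5,-24,0,10, 0,0,0,4,-20,0,10]';  python3 -m inch '[0,0,0,3,-15,0,10, 0,0,0,2,-9,0,10, 0,0,0,1,-4,0,10, 0,0,0,0,0,0,10, 0,0,0,0,0,0,10]'
python3 - <<'E'
from station import eyes,ctrl
from h import *
c=eyes.camera("wrist");np.savez("w6.npz",**c)
cv2.imwrite("pics/w6.png",c["frame"][:,:,::-1])
E
```

```text
time: 7.8
position: [0.4607, 0.1528, 0.1637]
orientation: [0.974, -0.226, 0.0, -0.0]
ft_force: [0.2, -0.5, -2.9]
gripper_width: 0.0173
gripper_force: 30.0
time: 8.8
position: [0.5091, -0.0856, 0.1623]
orientation: [0.974, -0.227, -0.001, 0.0]
ft_force: [-0.8, 0.7, -2.6]
gripper_width: 0.0171
gripper_force: 30.0
time: 9.22
position: [0.5154, -0.1111, 0.163]
orientation: [0.974, -0.227, -0.0, 0.0]
ft_force: [1.1, -0.2, -2.2]
gripper_width: 0.0173
gripper_force: 30.0
```

View pics/w6.png

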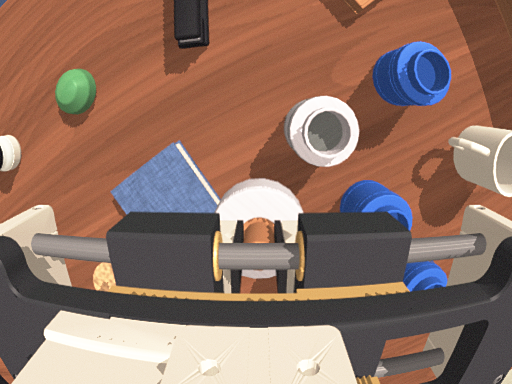

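The wrist view shows the pair hanging level under the fingers at (259,215), and the steel tin's mouth at (325,130) with blue tins to its right. That was my tenth picture, so from here I work from numbers.

```bash
cat >> h.py <<'E'
def disc(P,lo,hi,near,r):
    "enclosing circle in xy (m) and mean height of the points of a layer"
    m=(P[...,2]>lo)&(P[...,2]<hi)&(np.hypot(P[...,0]-near[0],P[...,1]-near[1])<r); q=P[m]
    c,R=cv2.minEnclosingCircle((q[:,:2]*1000).astype(np.float32)); return len(q),np.round(c,1),round(R,1),np.median(q,0).round(4)
E
python3 - <<'E'
from h import *
from station import eyes
w=dict(np.load("w6.npz")); P=wcloud(w); P[w["z_map"]<=0]=np.nan
print("rim",disc(P,.081,.092,(.534,-.189),.032),"shoulder",disc(P,.064,.075,(.534,-.189),.045))
print("blue1",disc(P,.07,.1,(.547,-.304),.05))
# bore as seen in the picture: dark-grey disc, cast on rim plane
hsv=cv2.cvtColor(w["frame"],cv2.COLOR_RGB2HSV); 
m=((hsv[...,1]<60)).astype(np.uint8); yy,xx=np.indices(m.shape)
inn=(P[...,2]<.066)&(P[...,2]>.03)&(np.hypot(xx-325,yy-130)<26); v,u=np.nonzero(inn)
(cc,r)=cv2.minEnclosingCircle(np.c_[u,v].astype(np.float32)); print("bore",cc,r,plane(w,*cc,.086,True))
L=P[(P[...,2]>.17)&(P[...,2]<.195)&(xx>215)&(xx<305)&(yy<215)&(hsv[...,1]<40)]
print("lid top",len(L),np.median(L,0),np.linalg.lstsq(np.c_[L[:,:2]-L[:,:2].mean(0),np.ones(len(L))],L[:,2],rcond=None)[0])
t=eyes.camera("top");s=eyes.camera("scene")
for n,c in(("top",t),("scene",s)): Q=cloud(c); Q[c["z_map"]<=0]=np.nan; print(n,"rim",disc(Q,.08,.094,(.534,-.189),.032))
E
```

```text
rim (544, array([ 535.7, -190.6]), 23.1, array([ 0.5353, -0.1904,  0.0849])) shoulder (1995, array([ 535.9, -190.3]), 33.9, array([ 0.5405, -0.1848,  0.0691]))
blue1 (1074, array([ 548.9, -314.7]), 32.8, array([ 0.5495, -0.3117,  0.0795]))
bore (325.0, 131.25) 20.641380310058594 [ 0.53839731 -0.18764145  0.086     ]
lid top 2046 [ 0.53373975 -0.12040816  0.1821995 ] [-0.23031164  0.1122632   0.18121216]
top rim (22, array([ 528.4, -193.5]), 20.9, array([ 0.5159, -0.1997,  0.084 ]))
scene rim (104, array([ 534. , -189.6]), 23.9, array([ 0.535 , -0.1918,  0.0855]))
```

```bash
python3 -m inch '[0,0,0,1,-4,0,10, 0,0,0,2,-9,0,10, 0,0,0,4,-14,0,10, 0,0,0,4,-17,0,10, 0,0,0,4,-17,0,10, 0,0,0,3,-11,0,10, 0,0,0,2,-6,-3,10, 0,0,0,0,-1.5,-6,10, 0,0,0,0,0,-10,10, 0,0,0,0,0,-12,10, 0,0,0,0,0,-6,10, 0,0,0,0,0,-3,10]'; python3 -m inch '[0,0,0,0,0,0,10, 0,0,0,0,0,0,10]'
python3 - <<'E'
from h import *
from station import eyes,ctrl
w=eyes.camera("wrist"); p=ctrl.get_state()["position"]; print(p)
P=wcloud(w); P[w["z_map"]<=0]=np.nan; yy,xx=np.indices(w["z_map"].shape); o=p[2]-.006
print("shoulder",disc(P,.064,.075,(.536,-.19),.045),"rim",disc(P,.08,.092,(.536,-.19),.03))
m=(P[...,2]>o+.0225)&(P[...,2]<o+.031)&(np.hypot(P[...,0]-p[0],P[...,1]-p[1])<.045); q=P[m]
print("lidtop",disc(P,o+.022,o+.031,p,.036),np.linalg.lstsq(np.c_[q[:,:2]-q[:,:2].mean(0),np.ones(len(q))],q[:,2],rcond=None)[0])
s=eyes.camera("scene");Q=cloud(s);Q[s["z_map"]<=0]=np.nan
print("scene lid",disc(Q,o+.02,o+.032,p,.036),"tin shoulder",disc(Q,.062,.075,(.536,-.19),.045))
E
```

```text
time: 10.37
position: [0.5346, -0.1901, 0.1217]
orientation: [0.974, -0.226, -0.001, 0.0]
ft_force: [-0.7, -0.3, -2.4]
gripper_width: 0.0171
gripper_force: 30.0
time: 10.53
position: [0.5358, -0.1904, 0.1235]
orientation: [0.974, -0.226, -0.0, 0.0]
ft_force: [0.1, -0.6, -2.5]
gripper_width: 0.0169
gripper_force: 30.0
[ 0.53609472 -0.19051924  0.12386526]
shoulder (1404, array([ 536.7, -191.4]), 33.8, array([ 0.557 , -0.2031,  0.0692])) rim (116, array([ 550.7, -198.2]), 14.7, array([ 0.555 , -0.2003,  0.0844]))
lidtop (2529, array([ 534.4, -189.8]), 30.0, array([ 0.55  , -0.1964,  0.1428])) [-0.00501017  0.00101185  0.14296052]
scene lid (187, array([ 537.6, -189.6]), 29.0, array([ 0.5505, -0.1938,  0.1444])) tin shoulder (257, array([ 535.4, -189.4]), 34.0, array([ 0.5526, -0.1837,  0.0704]))
```

Aligned and level (tilt 0.005). The rim and held-lid centres agree within 1–2 mm, so I lower gently.

```bash
python3 -m inch '[0,0,0,0,0,-3,10, 0,0,0,0,0,-4,10, 0,0,0,0,0,-4,10, 0,0,0,0,0,-4,10, 0,0,0,0,0,-4,10, 0,0,0,0,0,-3,10, 0,0,0,0,0,-2,10, 0,0,0,0,0,-2,10, 0,0,0,0,0,-1,10, 0,0,0,0,0,0,10, 0,0,0,0,0,0,10]'; python3 -m inch '[0,0,0,0,0,-1,10, 0,0,0,0,0,-1,10, 0,0,0,0,0,-0.5,10, 0,0,0,0,0,0,10, 0,0,0,0,0,0,10]'
```

```text
time: 11.55
position: [0.5358, -0.1908, 0.0965]
orientation: [0.974, -0.226, 0.0, 0.0]
ft_force: [-0.4, 0.1, -1.8]
gripper_width: 0.0172
gripper_force: 30.0
time: 11.97
position: [0.5357, -0.1907, 0.094]
orientation: [0.974, -0.226, -0.0, -0.0]
ft_force: [-0.7, -0.5, -2.2]
gripper_width: 0.0172
gripper_force: 30.0
```

```bash
python3 -m inch '[0,0,0,0,0,-0.5,10, 0,0,0,0,0,-0.5,10, 0,0,0,0,0,0,10, 0,0,0,0,0,0,10]';  python3 -m inch '[0,0,0,0,0,-0.5,10, 0,0,0,0,0,-0.5,10, 0,0,0,0,0,0,10, 0,0,0,0,0,0,10]'
python3 - <<'E'
from h import *
from station import eyes,ctrl
w=eyes.camera("wrist"); p=ctrl.get_state()["position"]; print(p)
P=wcloud(w); P[w["z_map"]<=0]=np.nan
print("lidtop",disc(P,.104,.12,p,.036),"shoulder",disc(P,.064,.075,(.536,-.19),.045))
E
```

```text
time: 12.3
position: [0.5357, -0.1907, 0.0929]
orientation: [0.974, -0.226, -0.0, 0.0]
ft_force: [0.5, -0.3, -1.8]
gripper_width: 0.0173
gripper_force: 30.0
time: 12.63
position: [0.5357, -0.1907, 0.0919]
orientation: [0.974, -0.226, -0.0, 0.0]
ft_force: [-0.8, 0.3, -2.9]
gripper_width: 0.0173
gripper_force: 30.0
[ 0.53571475 -0.19073262  0.09194785]
lidtop (2976, array([ 534.1, -190.1]), 30.2, array([ 0.5492, -0.1966,  0.1111])) shoulder (1317, array([ 538.4, -192. ]), 33.5, array([ 0.5593, -0.2032,  0.0691]))
```

```bash
python3 -m inch '[0,0,0,0,0,-0.5,10, 0,0,0,0,0,-0.3,10, 0,0,0,0,0,0,10, 0,0,0,0,0,0,10]';  python3 -m inch '[0,0,0,0,0,-0.4,10, 0,0,0,0,0,-0.4,10, 0,0,0,0,0,0,10, 0,0,0,0,0,0,10]'
```

```text
time: 13.02
position: [0.5359, -0.1908, 0.0918]
orientation: [0.974, -0.226, 0.0, 0.0]
ft_force: [-2.7, 0.8, 5.9]
gripper_width: 0.0168
gripper_force: 30.0
time: 13.35
position: [0.5362, -0.191, 0.0918]
orientation: [0.974, -0.226, 0.001, 0.0]
ft_force: [-4.3, 1.5, 11.0]
gripper_width: 0.0172
gripper_force: 30.0
```

Firm contact at the expected height, with origin ≈ 0.086: seated. I unload slightly, open, and check.

```bash
python3 -m inch '[0,0,0,0,0,0.4,10, 0,0,0,0,0,0.2,10, 0,0,0,0,0,0,16, 0,0,0,0,0,0,20, 0,0,0,0,0,0,26, 0,0,0,0,0,0,40, 0,0,0,0,0,0,60, 0,0,0,0,0,0,80, 0,0,0,0,0,0,80, 0,0,0,0,0,0,80, 0,0,0,0,0,0,80, 0,0,0,0,0,0,80]'
python3 - <<'E'
from h import *
from station import eyes,ctrl
w=eyes.camera("wrist"); p=ctrl.get_state()["position"]; print(p)
P=wcloud(w); P[w["z_map"]<=0]=np.nan
m=(P[...,2]>.105)&(P[...,2]<.118)&(np.hypot(P[...,0]-.5357,P[...,1]+.1907)<.034); q=P[m]; q=q[q[:,2]>np.median(q[:,2])-.004]
print("lidtop",disc(P,.107,.118,p,.034),np.linalg.lstsq(np.c_[q[:,:2]-q[:,:2].mean(0),np.ones(len(q))],q[:,2],rcond=None)[0])
print("shoulder",disc(P,.064,.075,(.536,-.19),.045),"knob",disc(P,.132,.145,p,.02))
s=eyes.camera("scene");Q=cloud(s);Q[s["z_map"]<=0]=np.nan
print("scene lid",disc(Q,.106,.118,p,.036),"tin shoulder",disc(Q,.062,.075,(.536,-.19),.045))
yy,xx=np.indices(w["z_map"].shape)
for a,b in((60,230),(285,470)):
    f=P[(yy>195)&(yy<245)&(xx>a)&(xx<b)&(w["z_map"]<.19)&(w["z_map"]>.08)&(np.hypot(P[...,0]-p[0],P[...,1]-p[1])>.034)]; zl=np.percentile(f[:,2],1); print("tip",zl,f[f[:,2]<zl+.008].mean(0))
E
```

```text
time: 14.35
position: [0.5358, -0.1907, 0.091]
orientation: [0.974, -0.226, 0.0, -0.0]
ft_force: [-1.2, -0.0, -1.4]
gripper_width: 0.067
gripper_force: 0.0
[ 0.53574658 -0.19073551  0.09093941]
lidtop (4333, array([ 535.9, -190.8]), 34.0, array([ 0.5452, -0.1959,  0.1111])) [-3.59651070e-05  9.66821589e-04  1.11064581e-01]
shoulder (1328, array([ 538.8, -191.9]), 33.7, array([ 0.5594, -0.2033,  0.0691])) knob (105, array([ 534.5, -189.5]), 9.3, array([ 0.5411, -0.1925,  0.135 ]))
scene lid (194, array([ 532.5, -189.5]), 30.5, array([ 0.5477, -0.2003,  0.1123])) tin shoulder (186, array([ 538.5, -189.8]), 33.4, array([ 0.5559, -0.186 ,  0.0701]))
tip 0.11766735297866288 [ 0.56112398 -0.16038015  0.12114796]
tip 0.11762694573123897 [ 0.52752529 -0.22988017  0.12114925]
```

The lid is level and seated, and the tips are at z 0.118. I finish opening, go down 26 mm past the skirt, and close on the outer lid.

```bash
python3 -m inch '[0,0,0,0,0,0,80, 0,0,0,0,0,0,80, 0,0,0,0,0,0,80, 0,0,0,0,0,-3,80, 0,0,0,0,0,-6,80, 0,0,0,0,0,-7,80, 0,0,0,0,0,-6,80, 0,0,0,0,0,-3,80, 0,0,0,0,0,-1,80, 0,0,0,0,0,0,80]'; python3 -m inch '[0,0,0,0,0,0,74, 0,0,0,0,0,0,70, 0,0,0,0,0,0,66, 0,0,0,0,0,0,63, 0,0,0,0,0,0,61, 0,0,0,0,0,0,58, 0,0,0,0,0,0,54, 0,0,0,0,0,0,50, 0,0,0,0,0,0,50]'
```

```text
time: 15.28
position: [0.5355, -0.1908, 0.0644]
orientation: [0.974, -0.226, -0.0, 0.0]
ft_force: [-1.6, -0.7, -0.2]
gripper_width: 0.08
gripper_force: 0.0
time: 16.03
position: [0.5358, -0.1908, 0.0651]
orientation: [0.974, -0.226, 0.0, 0.0]
ft_force: [0.7, -0.1, 0.8]
gripper_width: 0.0596
gripper_force: 30.0
```

```bash
python3 -m inch '[0,0,0,0,0,1,50, 0,0,0,0,0,2,50, 0,0,0,0,0,3,50, 0,0,0,0,0,5,50, 0,0,0,0,0,7,50, 0,0,0,0,0,9,50, 0,0,0,0,0,11,50, 0,0,0,0,0,13,50, 0,0,0,0,0,14,50, 0,0,0,0,0,13,50, 0,0,0,0,0,10,50, 0,0,0,0,0,6,50]'; python3 -m inch '[0,0,0,0,0,4,50, 0,0,0,0,0,2,50, 0,0,0,0,0,0,50, 0,0,0,0,0,0,50, 0,0,0,0,0,0,50, 0,0,0,0,0,0,50]'
python3 - <<'E'
from h import *
from station import eyes,ctrl
w=eyes.camera("wrist"); p=ctrl.get_state()["position"]; print(p)
P=wcloud(w); P[w["z_map"]<=0]=np.nan
q=P[(P[...,2]>.2)&(P[...,2]<.22)&(np.hypot(P[...,0]-p[0],P[...,1]-p[1])<.03)]
print("outer top",np.median(q,0),np.linalg.lstsq(np.c_[q[:,:2]-q[:,:2].mean(0),np.ones(len(q))],q[:,2],rcond=None)[0])
print("wrist shoulder",disc(P,.064,.075,(.536,-.19),.045))
for n in("scene","top"):
    s=eyes.camera(n);Q=cloud(s);Q[s["z_map"]<=0]=np.nan
    for k,a,b in(("shoulder",.062,.076),("drum/inner",.088,.15),("outer",.19,.216)):
        try: print(n,k,disc(Q,a,b,p,.045))
        except Exception as e: print(n,k,"none")
E
```

```text
time: 17.03
position: [0.5365, -0.1909, 0.1612]
orientation: [0.974, -0.226, 0.001, -0.0]
ft_force: [0.7, -0.4, -0.9]
gripper_width: 0.0596
gripper_force: 30.0
time: 17.53
position: [0.5354, -0.1907, 0.1643]
orientation: [0.974, -0.226, -0.001, 0.0]
ft_force: [0.7, 0.2, -0.5]
gripper_width: 0.0599
gripper_force: 30.0
[ 0.53546785 -0.19071637  0.16439743]
outer top [ 0.54480767 -0.19402567  0.21017741] [-0.0263357   0.01317733  0.20977608]
wrist shoulder (1241, array([ 535.9, -190.7]), 33.8, array([ 0.5545, -0.2032,  0.0691]))
scene shoulder (251, array([ 535.6, -189.8]), 34.2, array([ 0.5519, -0.1817,  0.0706]))
scene drum/inner (368, array([ 532.2, -188.3]), 26.6, array([ 0.5403, -0.1853,  0.1086]))
scene outer (273, array([ 540.7, -192.8]), 44.2, array([ 0.5515, -0.2019,  0.2101]))
top shoulder (130, array([ 532.8, -189.3]), 33.5, array([ 0.5149, -0.1724,  0.0687]))
top drum/inner (109, array([ 531.5, -188.9]), 24.8, array([ 0.5199, -0.1779,  0.1065]))
top outer (145, array([ 526.7, -189. ]), 30.8, array([ 0.5135, -0.178 ,  0.2094]))
```

The outer lid is level 98 mm above the mouth, the inner lid's drum top is at 0.108 (seated), and the tin is in place. I hand in.

```bash
python3 -c "
from station import ctrl; print(ctrl.hand_in())"
```

```text
the job is handed in; nothing more can be done
None
```

The job is handed in, but no verdict came back: my last measurements show the inner lid seated in the tin, and the outer lid held level about 98 mm above the mouth with the tin still in place.

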